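# Close the brass jar and clamp it under the sliding leg

## Task

On the bench a small brass jar is fixed in a holding jig. Put the loose spired brass lid on the jar so that it is fully seated and let it go; then push the jig's spring-returned sliding leg out until the line across it stands at the pointer, and while holding it there squeeze the sliding brass cam lever home against the leg. Do not close the lever before the leg is at its mark, leave the bowl, tin and brush alone, and finish still holding the leg at the mark with the lever closed: do not let go.

Things in the scene. Friction and masses are not known exactly. Their poses are not given: they have to be found in the camera images.
- rail: The jig, fixed: wooden board 400 x 116 x 8 mm with a steel track block (183 x 50 mm, top 60 mm above the bench) on which the leg slides. Origin: at bench level, under leg_head when the leg is fully in. x: the way the leg slides out, towards the jar; y: level, across the leg, from cam lever to lug; z up. Board spans x -125 to 275 mm, block x -105 to 78 mm.
- leg (a joint): Slide of the steel leg, m: 0 = fully in, its start; grows outwards along the rail's x to a stop at 0.12. A spring draws it back in if not held (2 N at 0, 3 N at 0.1). Bar 200 x 24 x 12 mm, top 72 mm above the bench, tip 100 mm ahead of leg_head. At the mark the tip is over the lid's flange with 2 mm of air; about 7 mm further it strikes the lid's spire.
- leg_head (a point): Middle of the head on the leg bar, on the leg's middle line, 90 mm above the bench; axes as the rail's. The head is lug, cam lever and push plate. A hand closing along y straddles lug and lever, pushes the plate with the flanks of its open fingers, then pinches: lug's and lever's outer faces are 46 mm apart (y +16, -30) open, 32 mm (y +16, -16) closed.
- lug (a point): Centre of the steel lug fixed on the leg: 22 (x) x 14 (y) x 36 mm tall, top 108 mm above the bench. It spans y +2 to +16 mm from leg_head; its +y face takes one finger.
- push_plate (a point): Face of the upright steel push plate fixed across the leg, 12 mm ahead of leg_head, looking back along the rail's -x; 90 mm wide (y -45 to +45), 6 mm thick, top 106 mm above the bench. Lug and lever stand just behind this face; fingers beside them push here to slide the leg out.
- cam (a joint): Slide of the brass cam lever across the leg, m: 0 = open, 0.014 = closed, at its stop. Moves along the rail's +y, towards the lug. It starts open (0 to 0.002), stays where it is left, takes about 4 N to slide and travels with the leg.
- cam_tab (a point): Centre of the upright brass cam lever tab, 18 (x) x 10 (y) x 34 mm tall, top 108 mm above the bench, 25 mm to the -y side of leg_head when open, 11 mm when closed. Its -y face takes the other finger.
- leg_line (a point): Middle of the dark line across the top of the leg bar, 60 mm ahead of leg_head, 72 mm above the bench.
- mark (a point): Tip of the small brass pointer beside the leg (-y side), 72 mm above the bench and 66 mm before the jar's axis; axes as the rail's. It keeps still during a job but lies 40 to 90 mm ahead of the line's starting place. The leg is at its length when leg_line is level with this tip along the rail's x. Its post, 72 mm tall, is 30 mm from the leg's middle line.
- jar_mouth (a point): Centre of the mouth of the fixed brass jar, at its rim, 50 mm above the bench, in line with the leg. Rim outer radius 40 mm, belly 43 mm, opening radius 34 mm, 33 mm deep. Axes as the rail's.
- lid_center (a point): Centre (half-way up) of the loose spired brass lid, about 0.25 kg, 78 mm tall. From its underside: plug of radius 31 mm (27 at the foot) to 10 mm, entering the jar with 3 mm of play; flange of radius 38 mm to 16 mm; spire above. Seated, the flange lies on the rim and this point is 29 mm above jar_mouth. It starts upright on the bench, left or right of the jig. z up.
- lid_stem (a point): Middle of the lid's round stem, the place to grip: 22 mm across, from 32 to 62 mm above the lid's underside; this point is 47 mm above the underside. A thin point rises 16 mm above the stem; below the stem the spire widens to radius 17 to 19 mm.
- bowl: Bystander: loose copper bowl, 84 mm across, 38 mm tall, on the bench on the other side of the jig from the lid. Origin: centre of its underside.
- tin: Bystander: loose round metal tin, 60 mm across, 55 mm tall, beyond the jig. Origin: centre of its underside.
- brush: Bystander: loose brush lying beyond the jig. Origin: underside.
Not all that is in view belongs to the job. What is shaped like the part that bears lid_center but red is not meant.

How it is judged:
On the way, in this order (a step that is already met when the one before it is completed fails the run):
1. the lid is seated on the jar and released (horizontal distance between lid_center and jar_mouth below 0.006 m and z of lid_center in the frame of jar_mouth below 0.032 m and angle between lid_center's own z axis and vertical below 0.08 rad and contact force between the fingers and lid below 0.1 N), for 0.2 s.
2. the leg is held at the mark with the lever still open (x of leg_line in the frame of mark between -0.004 and 0.004 m and value of joint cam below 0.006 m), for 0.2 s.
At the end, for the whole second after the job is handed in: Lid seated on the jar (centred within 6 mm, within 3 mm of fully down, upright within 0.08 rad); the leg's line within 4 mm of the pointer along the leg; the cam lever closed to within 2.5 mm of its stop; the fingers still bear on the leg with more than 1 N, holding it against its spring (horizontal distance between lid_center and jar_mouth below 0.006 m and z of lid_center in the frame of jar_mouth below 0.032 m and angle between lid_center's own z axis and vertical below 0.08 rad and x of leg_line in the frame of mark between -0.004 and 0.004 m and value of joint cam above 0.0115 m and contact force between the fingers and leg above 1 N); the arm keeps its last pose, push and grip.
It fails at once if the lever is closed while the leg is away from its mark (lever more than 6 mm closed, line more than 8 mm off the pointer) (value of joint cam above 0.006 m and (x of leg_line in the frame of mark above 0.008 m or x of leg_line in the frame of mark below -0.008 m)).
It fails at once if the bowl, tin or brush is moved by more than 30 mm (distance of any of bowl, tin, brush from where it was at the start of the episode above 0.03 m).
It also fails if it takes over 56 s, if anything falls off the work surface, if the arm or the gripper's body presses on something with over 40 N, if the wrist force passes 120 N, or if a joint passes its speed limit or range.

## Robot

A 7-joint arm with a two-finger parallel gripper is mounted at the origin on the work surface. World frame = base frame: x ahead of the robot, y to its left, z up, the work surface at z = 0. Lengths are in m, angles in rad, forces in N, time in s.
With the tool pointing down it reaches from about 0.425 to 0.925 m from the base axis. Payload 6.8 kg.
Tool frame: the origin (TCP) lies between the finger pads; the fingertips stand r.tip_extent ahead of it and the grasp point (between the pads) lies 5 mm behind it (r.tip_extent is the distance from the TCP to the fingertips, in m); y points along the fingers, x is the direction in which the jaws open and shut, and the axes are right-handed (so a half turn about y gives the same grasp; the last joint's range is limited). The gripper opens to 85 mm and grips with 20 to 120 N. Pads are 22 mm wide; open, the fingers measure 114 mm over their backs; the gripper's body (76 mm by 85 mm) begins 54 mm behind the grasp point. The pads swing forward as they close: fully open they stand 13 mm farther back than shut.
Start: joints at [1.073, 0.477, 0.022, 1.555, -0.011, 1.109, -0.083], TCP at [0.257, -0.624, 0.245] pointing down, gripper open.
Joint ranges: [-2.96, 2.96], [-0.34, 2.1], [-1.41, 1.46], [0.24, 2.44], [-1.37, 4.51], [0.17, 1.92], [-2.96, 2.96]. Speed limits (rad/s): [2.39, 2.39, 3.14, 3.14, 3.14, 3.14, 3.14].

## Interface

Orientations are given as a rotation vector (axis times angle).
In Python, from bench import r gives the robot as it stands.
- The arm moves only by the tool send_rows, never from a script. Its argument "plan" is a list of rows, each a list of 5 numbers: the shift along the tool's x, y, z in cm, then the turn about the tool's y in degrees, then the opening, from 0 (shut) to 1 (fully open). In form: [[dx, dy, dz, spin, grip], ...]. A call has 1 to 12 rows; each row shifts and turns the commanded pose from where the row before left it, along the tool's axes as they then stand; what a row does not reach is not made up. A row lasts 1/8 s, in which the tool goes at most 62.5 mm and 10.7 degrees, less where a joint would pass 70% of its speed; a pose out of reach is approached as far as the arm can. A call is refused whole if a number of a shift passes 6.25 or a number of a turn 10.7, either way. A call with a gripper value outside its range is refused whole. The fingers move at their own pace and stop on an object; "force" is the grip in N (left out, the last holds). Time passes only in rows, so rows that do not move let the fingers close. It gives the time, the measured TCP pose, the force and the opening at its end, in the units of the state.
- r.get_obs(): the state, without advancing time (a new reading comes with each control period).
- r.grab_frame(name): name is "scene" or "top"; returns a dict with "image" (384x512x3 uint8, red, green, blue), "camera_matrix" (3x3 intrinsics, pixels), "cam_to_world" (4x4, takes a point from camera to world coordinates). Camera axes: x right, y down, z forward; pixel columns grow to the right and rows downward; lengths in m; the calibration is good to about 2 mm. A picture is of the moment at which its call begins. There is no depth.
- r.hand_in(): hands the job in, once; it reports no verdict.
Trained networks look in the newest picture that a camera, given by its name, has taken for a name from the list of things; names that differ only in an ending like _2 or _b are one class to them, and where a whole thing is asked for, a point or a joint stands for the part that bears it (a point fixed in the world has none). Each returns a list of dicts, best first, with "p" (0 to 1); they miss things now and then, are a little off and sometimes report something else, mostly with a low value. They report only what shows in the picture. A call takes as long as a camera call. They do not tell look-alikes from the thing itself.
- r.recognise(camera, target): "rect" ([left, top, right, bottom] in pixels, round what is visible of it).
The state is a dict: "clock": time; "joints": joint angles; "qvel": joint speeds; "tau": joint torques, N m; "tcp_pos": TCP position; "orientation": TCP orientation; "contact_force": force on the tool from outside, world axes, zero at the start; "moment": the same for the moment, N m; "grip_width": finger opening in m.
Only numpy, scipy, OpenCV 4.12 (cv2) and the standard library are available. Lean on these libraries where they do the work, as an engineer would, in place of code of your own. Each camera call takes 0.05 s, during which the arm holds its last target.

## Working session

There is one attempt and no reset: what is moved stays moved. The work goes in short steps, Python scripts to look and compute and a tool call to move; the robot and the scene stay as the last step left them, time stands still between calls to the robot, and variables do not carry over. Pictures are saved under pics/ and viewed, and the job is handed in when it is done.

Besides the shell and the picture viewer there is one more tool, called after "Call:" as name(argument=value, ...) on one line, values as JSON. send_rows: Moves the arm, as the interface text tells. Its arguments: {"type":"object","properties":{"plan":{"type":"array","items":{"type":"array","items":{"type":"number"}}},"force":{"type":"number"}},"required":["plan"]}

```bash
mkdir -p pics; ls; python3 - <<'E'
from bench import r
import cv2
o=r.get_obs(); print(o['clock'],o['tcp_pos'],o['orientation'],o['grip_width'],r.tip_extent)
for n in ('scene','top'):
    f=r.grab_frame(n); cv2.imwrite(f'pics/{n}0.png',cv2.resize(f['image'][:,:,::-1],None,fx=1.5,fy=1.5))
    print(n,f['camera_matrix'].tolist(),f['cam_to_world'].round(4).tolist())
    for t in ['rail','leg','leg_head','lug','push_plate','cam_tab','leg_line','mark','jar_mouth','lid_center','lid_stem','bowl','tin','brush']:
        try: print(t,[(round(d['p'],2),[round(x,1) for x in d['rect']]) for d in r.recognise(n,t)][:4])
        except Exception as e: print(t,e)
E
```

```text
pics
0.0 [ 0.25627087 -0.62383003  0.24432455] [-1.36782699  0.91864005 -0.91598931] 0.08516029822500136 0.014
scene [[397.95765063522464, 0.0, 256.132247324009], [0.0, 397.95765063522464, 184.13760447760382], [0.0, 0.0, 1.0]] [[-0.7887, 0.363, -0.4961, 1.1378], [0.6143, 0.4959, -0.6137, 0.7049], [0.0233, -0.7888, -0.6142, 0.7765], [0.0, 0.0, 0.0, 1.0]]
rail [(0.25, [332.9, 238.9, 359.9, 270.7])]
leg [(0.88, [221.0, 145.4, 254.1, 181.8])]
leg_head [(0.8, [223.3, 146.6, 252.9, 181.2])]
lug [(0.89, [224.6, 143.8, 251.1, 186.7])]
push_plate [(0.77, [221.8, 144.7, 256.3, 183.9])]
cam_tab []
leg_line [(0.73, [221.3, 141.3, 252.0, 182.0])]
mark [(0.77, [239.7, 185.5, 279.4, 225.1])]
jar_mouth [(0.79, [238.3, 186.0, 280.0, 227.6])]
lid_center [(0.94, [301.5, 273.5, 330.7, 306.0]), (0.92, [352.0, 205.6, 382.0, 231.2]), (0.85, [375.2, 274.2, 404.9, 303.4]), (0.72, [331.2, 241.4, 363.2, 269.2])]
lid_stem [(0.81, [352.6, 207.7, 379.2, 232.0]), (0.74, [374.9, 272.5, 408.8, 301.9]), (0.64, [328.4, 238.8, 358.1, 269.7]), (0.64, [302.2, 274.0, 334.5, 303.8])]
bowl [(0.68, [193.8, 130.6, 215.3, 147.
[... 806 characters left out ...]
 [(0.46, [204.1, 165.5, 351.5, 238.9])]
mark [(0.64, [221.0, 173.3, 269.1, 208.4])]
jar_mouth [(0.64, [216.5, 172.7, 271.4, 206.6])]
lid_center [(0.91, [149.1, 250.6, 171.4, 282.9]), (0.89, [126.2, 202.9, 157.8, 229.8]), (0.87, [75.4, 200.7, 106.2, 228.5]), (0.66, [116.8, 148.2, 146.7, 179.1])]
lid_stem [(0.81, [74.8, 202.9, 106.4, 226.8]), (0.78, [128.0, 202.3, 154.9, 227.4]), (0.76, [144.1, 251.9, 171.4, 277.6]), (0.61, [118.3, 151.2, 144.7, 177.5])]
bowl [(0.59, [381.8, 202.5, 412.1, 237.2]), (0.47, [235.7, 88.2, 251.8, 159.8]), (0.34, [126.9, 202.4, 156.6, 229.7])]
tin [(0.56, [331.4, 129.3, 356.9, 156.5])]
brush [(0.65, [236.7, 85.6, 252.7, 157.7]), (0.33, [127.1, 202.2, 155.7, 230.9])]
```

View pics/scene0.png

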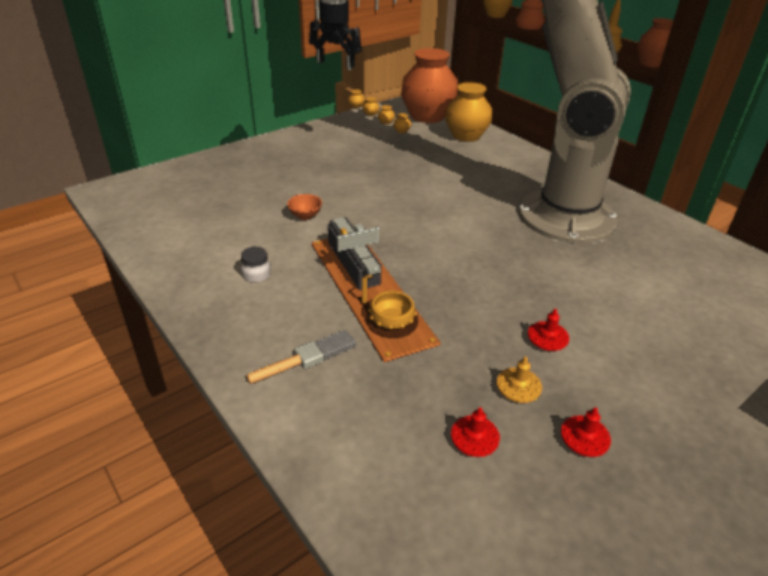

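View pics/top0.png

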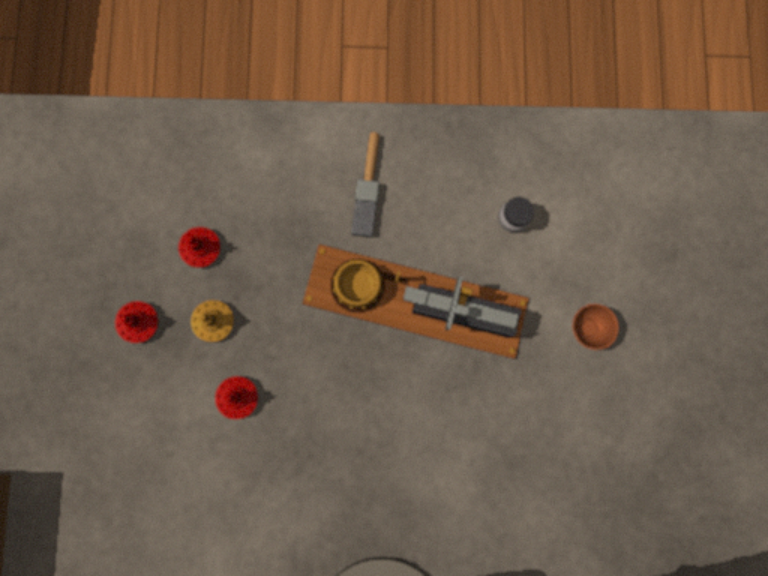

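The top picture has four lid-like objects: brass at about (141,215) px and red at (133,165), (91,215) and (158,265). The brass one fits because the red ones are excluded. Next I'll confirm it in a crop and look at the jig up close.

```bash
cat > h.py <<'E'
import numpy as np, cv2
from bench import r
from scipy.spatial.transform import Rotation as R
def ray(f,u,v):
    K=f['camera_matrix'];T=f['cam_to_world']
    d=T[:3,:3]@np.linalg.solve(K,[u,v,1.]);return T[:3,3],d
def atz(f,u,v,z):
    c,d=ray(f,u,v);return c+d*(z-c[2])/d[2]
def proj(f,p):
    K=f['camera_matrix'];T=f['cam_to_world']
    p=np.atleast_2d(p);q=(p-T[:3,3])@T[:3,:3];q=q@K.T;return q[:,:2]/q[:,2:]
def tri(f1,a,f2,b):
    A=[];B=[]
    M=np.zeros((3,3));w=np.zeros(3)
    for f,p in((f1,a),(f2,b)):
        c,d=ray(f,*p);d/=np.linalg.norm(d);P=np.eye(3)-np.outer(d,d);M+=P;w+=P@c
    return np.linalg.solve(M,w)
def crop(f,box,s,name):
    x0,y0,x1,y1=box;c=f['image'][y0:y1,x0:x1,::-1]
    cv2.imwrite('pics/'+name,cv2.resize(c,None,fx=s,fy=s,interpolation=cv2.INTER_CUBIC))
E
python3 - <<'E'
from h import *
o=r.get_obs();print(R.from_rotvec(o['orientation']).as_matrix().round(3).tolist())
f=r.grab_frame('top');crop(f,(200,155,360,245),5,'top_jig.png');crop(f,(110,140,190,290),4,'top_lid.png')
g=r.grab_frame('scene');crop(g,(200,135,300,245),5,'sc_jig.png');crop(g,(290,195,420,315),5,'sc_lid.png')
E
```

```text
[[0.38, 0.0, 0.925], [-0.925, -0.0, 0.38], [0.0, -1.0, 0.0]]
```

View pics/top_jig.png

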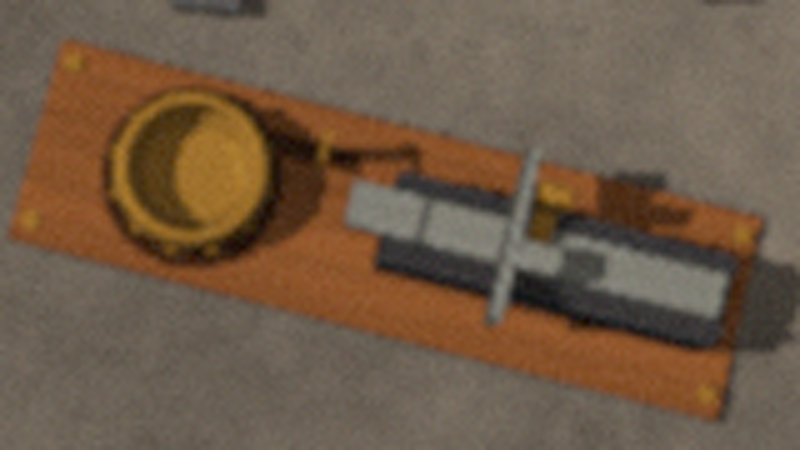

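View pics/sc_jig.png

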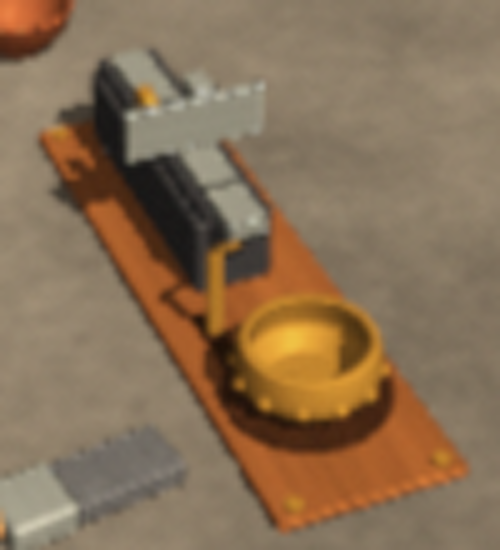

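View pics/top_lid.png

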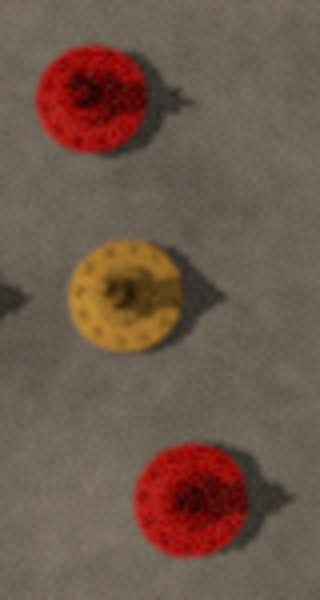

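View pics/sc_lid.png

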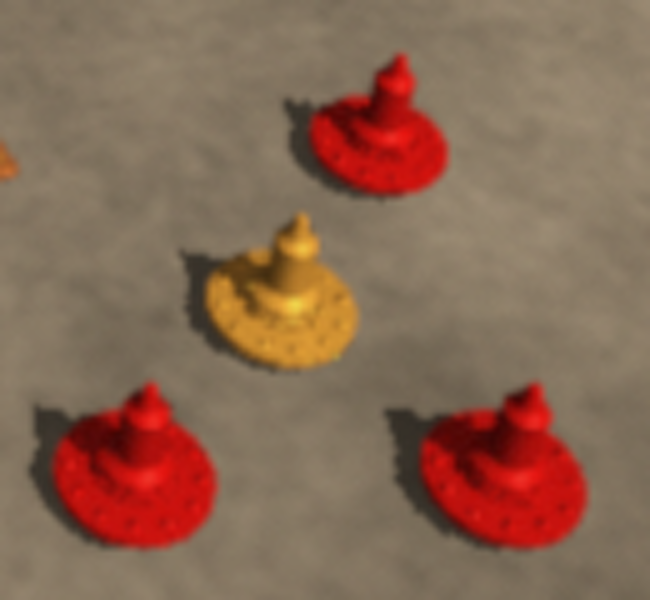

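```bash
cat > m.py <<'E'
from h import *
from scipy.optimize import least_squares
f=r.grab_frame('top');g=r.grab_frame('scene')
t=lambda x,y:(x/5+200-.4,y/5+155-.4)
s=lambda x,y:(x/5+200-.4,y/5+135-.4)
# board corners: x=275:y?  x toward jar
C=[((62,42),None),((12,238),None),((718,418),None),((762,218),None)]
P=[atz(f,*t(*c[0]),.008) for c in C]
print(np.round(P,4).tolist())
for a,b in((0,1),(1,2),(2,3),(3,0)):print(np.linalg.norm(P[a]-P[b]).round(4))
Q=[atz(g,*s(*c),.008) for c in((285,530),(468,468),(40,135))]
print('scene', np.round(Q,4).tolist())
# fit rail pose: corners in rail coords
loc=np.array([[.275,-.058],[.275,.058],[-.125,.058],[-.125,-.058]])
top=np.array([t(*c[0]) for c in C]); sc=np.array([s(285,530),s(468,468),s(40,135)])
def W(p,l):
    c,sn=np.cos(p[2]),np.sin(p[2]);l=np.atleast_2d(l)
    return np.c_[p[0]+c*l[:,0]-sn*l[:,1],p[1]+sn*l[:,0]+c*l[:,1],l[:,2]]
def res(p):
    L=np.c_[loc,np.full(4,.008)]
    return np.r_[(proj(f,W(p,L))-top).ravel(),(proj(g,W(p,L[[0,1,3]]))-sc).ravel()]
z=least_squares(res,[.6,-.1,1.7]);print(z.x,np.degrees(z.x[2]),z.fun.round(1))
p=z.x;np.save('rail.npy',p)
def loc_(q):
    c,sn=np.cos(p[2]),np.sin(p[2]);d=np.array(q)[:2]-p[:2];return np.array([c*d[0]+sn*d[1],-sn*d[0]+c*d[1]])
# mark tip, leg line, jar
for n,(c,zz) in dict(line=((427,218),.072),tip=((350,203),.072),mark=((327,150),.072),markshadow=((350,158),.072),plate_a=((535,150),.106),plate_b=((492,322),.106),lug=((535,258),.108),cam=((555,195),.108)).items():
    print(n,loc_(atz(f,*t(*c),zz)).round(4))
for n,(c,zz) in dict(line=((215,192),.072),tip=((248,220),.072),markpost=((218,248),.072),markend=((240,245),.072)).items():
    print('sc',n,loc_(atz(g,*s(*c),zz)).round(4))
for zz in(.016,): 
    a=atz(f,125/4+110-.4,296/4+140-.4,zz);b=atz(g,281/5+290-.4,308/5+195-.4,zz);print('lid',a,b)
print('spire tri',tri(f,(122/4+110-.4,293/4+140-.4),g,(302/5+290-.4,218/5+195-.4)))
# overlay
import math
def circ(c,rad,zz):
    a=np.linspace(0,2*np.pi,60);return np.c_[c[0]+rad*np.cos(a),c[1]+rad*np.sin(a),np.full(60,zz)]
# jar fit: brass mask outer? centre candidates
for nm,F,box,sfac in(('ft',f,(200,155,360,245),5),('fs',g,(200,135,300,245),5)):
    im=F['image'][box[1]:box[3],box[0]:box[2],::-1];im=cv2.resize(im,None,fx=sfac,fy=sfac,interpolation=cv2.INTER_CUBIC)
    def dr(pts,col):
        q=(proj(F,pts)-[box[0],box[1]]+.4)*sfac;cv2.polylines(im,[q.round().astype(int)],False,col,1)
    for jx in(.186,):
        jc=W(p,[[jx,0,.05]])[0];dr(circ(jc,.04,.05),(255,0,0));dr(circ(jc,.034,.05),(0,255,0))
    dr(W(p,[[.275,-.058,.008],[.275,.058,.008],[-.125,.058,.008],[-.125,-.058,.008],[.275,-.058,.008]]),(255,255,0))
    dr(W(p,[[.1,.012,.072],[.1,-.012,.072],[-.1,-.012,.072],[-.1,.012,.072],[.1,.012,.072]]),(255,0,255))
    dr(W(p,[[.06,.012,.072],[.06,-.012,.072]]),(0,0,255))
    dr(W(p,[[.012,.045,.106],[.012,-.045,.106]]),(0,0,255))
    mx=.186-.066;dr(W(p,[[mx,-.03,0.008],[mx,-.03,.072],[mx,-.012,.072]]),(0,255,255))
    cv2.imwrite(f'pics/{nm}1.png',im)
E
python3 m.py
```

```text
[[0.665, 0.124, 0.008], [0.5555, 0.1483, 0.008], [0.4633, -0.2374, 0.008], [0.5733, -0.2635, 0.008]]
0.1122
0.3965
0.113
0.3982
scene [[0.6662, 0.1306, 0.008], [0.556, 0.1537, 0.008], [0.5731, -0.2575, 0.008]]
[ 0.54656751 -0.12853716  1.33784998] 76.6531573076401 [-0.6 -0.5 -1.6  0.7 -0.2  0.8  0.  -0.3 -1.2 -1.   0.3 -0.6 -1.2 -0.7]
line [ 0.058  -0.0023]
tip [ 0.0987 -0.    ]
mark [ 0.117  -0.0241]
markshadow [ 0.1044 -0.023 ]
plate_a [ 0.015  -0.0447]
plate_b [0.0161 0.0457]
lug [0.0027 0.0092]
cam [ 0.0001 -0.0245]
sc line [ 0.0661 -0.0064]
sc tip [0.0991 0.0006]
sc markpost [ 0.1169 -0.0261]
sc markend [ 0.1192 -0.0133]
lid [0.52110079 0.31070633 0.016     ] [0.52260047 0.31494702 0.016     ]
spire tri [0.51548852 0.30455098 0.06860374]
```

View pics/ft1.png

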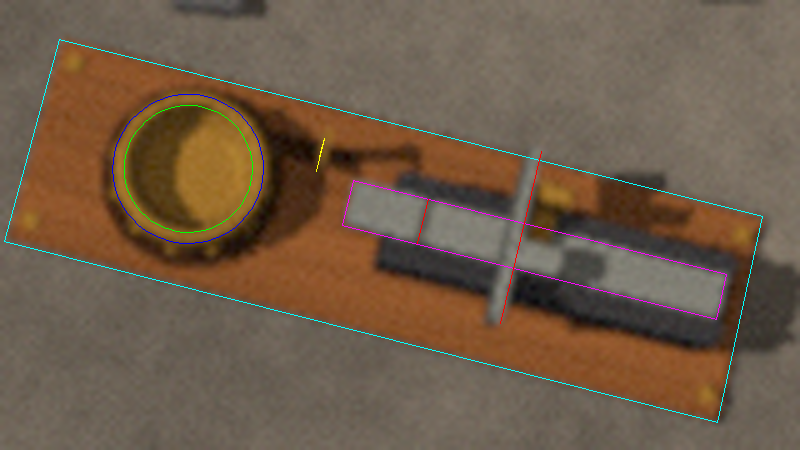

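View pics/fs1.png

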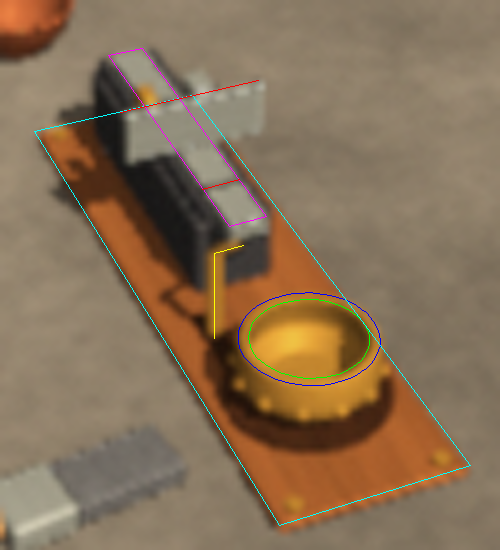

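The scene camera sits about 5 mm off the top camera in y, and the same offset shows for both board and lid. So I'll average the two and correct later with the gripped lid. First I rotate so that tool x lies along −(rail y) and tool z along rail x.

Call:
send_rows(plan=[[0,0,0,-9,1],[0,0,0,-9,1],[0,0,0,-9,1],[0,0,0,-9,1],[0,0,0,-9,1],[0,0,0,-9.4,1]])

```text
clock: 2.45
tcp_pos: [0.2565, -0.6244, 0.2453]
orientation: [-1.564, 0.178, -0.178]
contact_force: [-0.3, -0.1, -0.3]
grip_width: 0.0851
```

```bash
cat >> h.py <<'E'
def st():
    o=r.get_obs();M=R.from_rotvec(o['orientation']).as_matrix()
    print('t',round(o['clock'],2),'tcp',np.round(o['tcp_pos'],4),'tx ang',np.degrees(np.arctan2(M[1,0],M[0,0])).round(2),'tilt',M[2].round(3),'F',np.round(o['contact_force'],1),'w',round(o['grip_width'],4),'j',np.round(o['joints'],2))
    return o,M
def to(goal,h=None):
    o,M=st();d=M.T@(np.array(goal)-o['tcp_pos'])*100;print('shift cm to goal',d.round(2));return d
E
python3 - <<'E'
from h import *
p=np.load('rail.npy');print(p)
o,M=st();print(M.round(3).tolist())
for g in [(.522,.3125,.2),]:to(g)
# refine lid by masks
for n in('top','scene'):
    f=r.grab_frame(n);hsv=cv2.cvtColor(f['image'],cv2.COLOR_RGB2HSV)
    m=cv2.inRange(hsv,(12,120,60),(30,255,255))
    k,l,s,c=cv2.connectedComponentsWithStats(m)
    for i in range(1,k):
        if s[i][4]>60:print(n,s[i],c[i].round(1))
E
```

```text
[ 0.54656751 -0.12853716  1.33784998]
t 2.45 tcp [ 0.2565 -0.6244  0.2453] tx ang -12.97 tilt [ 0. -1. -0.] F [-0.3 -0.1 -0.3] w 0.0851 j [ 1.22  0.48 -0.18  1.54  0.09  1.12  0.79]
[[0.974, -0.0, 0.224], [-0.224, -0.0, 0.974], [0.0, -1.0, -0.0]]
t 2.45 tcp [ 0.2565 -0.6244  0.2453] tx ang -12.97 tilt [ 0. -1. -0.] F [-0.3 -0.1 -0.3] w 0.0851 j [ 1.22  0.48 -0.18  1.54  0.09  1.12  0.79]
shift cm to goal [ 4.85  4.52 97.26]
top [    0     0   512    74 32760] [271.   33.9]
top [243  89  10  31 186] [247.4 103.8]
top [ 202  163  151   75 3974] [265.4 198.5]
top [127 200  29  28 635] [141.1 213.6]
scene [200   0  13  39 249] [204.5  15. ]
scene [ 214    0   85   89 3941] [258.   35.5]
scene [323   0  19  12 166] [331.4   4.6]
scene [407   0   8  35 156] [410.7  15.9]
scene [459  22  33  64 377] [476.2  49.4]
scene [441  47  51  95 699] [463.6 101.8]
scene [296  54  33  40 968] [312.3  74.2]
scene [471 122  25  34 466] [482.7 138.9]
scene [    0   128   218   256 31307] [ 72.9 287.2]
scene [ 208  160   86   82 2199] [254.7 206.1]
scene [164 236  37  20 267] [182.1 245.6]
scene [331 237  31  32 644] [346.1 255.2]
```

Call:
send_rows(plan=[[2,0,3,0,1],[3,0,5,0,1],[1,0,5.5,0,1],[0,0,5.5,0,1],[0,0,5.5,0,1],[0,0,5.5,0,1],[0,0,5.5,0,1],[0,0,5.5,0,1],[0,0,5.5,0,1],[0,0,5.5,0,1],[0,0,5.5,0,1],[0,0,5.5,0,1]])

```text
clock: 4.05
tcp_pos: [0.4598, -0.0233, 0.2457]
orientation: [-1.563, 0.184, -0.186]
contact_force: [0.9, 0.4, -0.6]
grip_width: 0.0856
```

Call:
send_rows(plan=[[0,0,5.5,0,1],[0,0,5.5,0,1],[0,0,5.5,0,1],[-0.5,0,5.5,0,1],[-0.6,0,5.5,0,1],[0,2,4.5,0,1],[0,2,2,0,1],[0,0,0,0,1]])

```text
clock: 5.05
tcp_pos: [0.5256, 0.3096, 0.2036]
orientation: [-1.564, 0.184, -0.18]
contact_force: [-0.2, -0.3, 0.1]
grip_width: 0.0855
```

```bash
python3 - <<'E'
from h import *
o,M=st();to((.5218,.3125,.2))
f=r.grab_frame('top');g=r.grab_frame('scene')
crop(f,(60,130,220,290),4,'t2.png');crop(g,(270,130,430,310),3.3,'s2.png')
E
```

```text
t 5.05 tcp [0.5256 0.3096 0.2036] tx ang -13.29 tilt [-0.003 -1.    -0.001] F [-0.2 -0.3  0.1] w 0.0855 j [-0.15  0.49 -0.65  1.72  0.33  1.04 -1.15]
t 5.05 tcp [0.5256 0.3096 0.2036] tx ang -13.29 tilt [-0.003 -1.    -0.001] F [-0.2 -0.3  0.1] w 0.0855 j [-0.15  0.49 -0.65  1.72  0.33  1.04 -1.15]
shift cm to goal [-0.44  0.36  0.19]
```

View pics/t2.png

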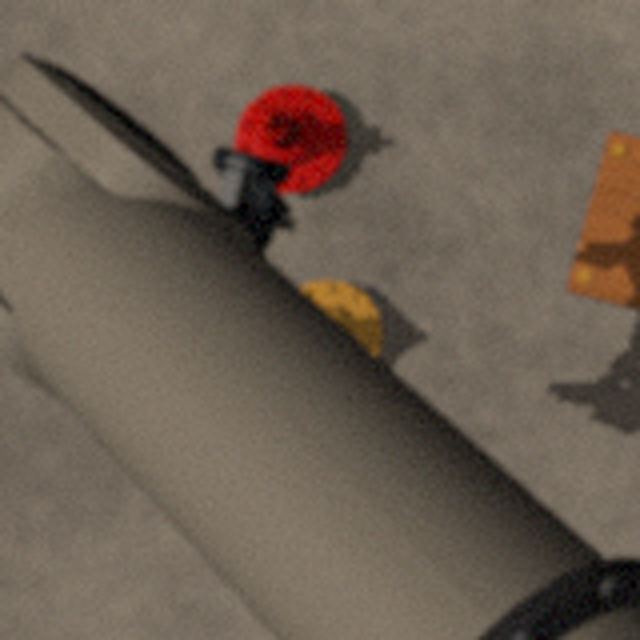

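View pics/s2.png

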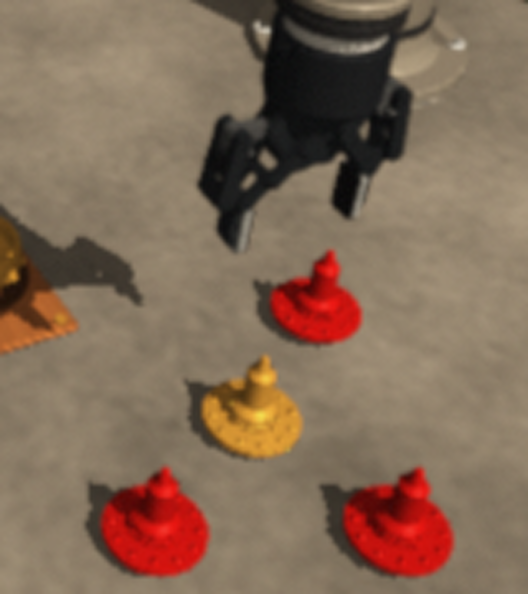

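Call:
send_rows(plan=[[-0.4,3,0.2,0,1],[0,4,0,0,1],[0,3,0,0,1],[0,0,0,0,1]])

```text
clock: 5.65
tcp_pos: [0.523, 0.309, 0.1043]
orientation: [-1.566, 0.186, -0.183]
contact_force: [-0.8, 0.6, 0.6]
grip_width: 0.0857
```

```bash
python3 - <<'E'
from h import *
o,M=st();to((.5218,.3125,.049))
g=r.grab_frame('scene')
crop(g,(290,160,410,290),4.5,'s3.png')
E
```

```text
t 5.65 tcp [0.523  0.309  0.1043] tx ang -13.43 tilt [-0.002 -1.    -0.003] F [-0.8  0.6  0.6] w 0.0857 j [-0.2   0.6  -0.59  1.8   0.43  0.87 -1.23]
t 5.65 tcp [0.523  0.309  0.1043] tx ang -13.43 tilt [-0.002 -1.    -0.003] F [-0.8  0.6  0.6] w 0.0857 j [-0.2   0.6  -0.59  1.8   0.43  0.87 -1.23]
shift cm to goal [-0.19  5.53  0.33]
```

View pics/s3.png

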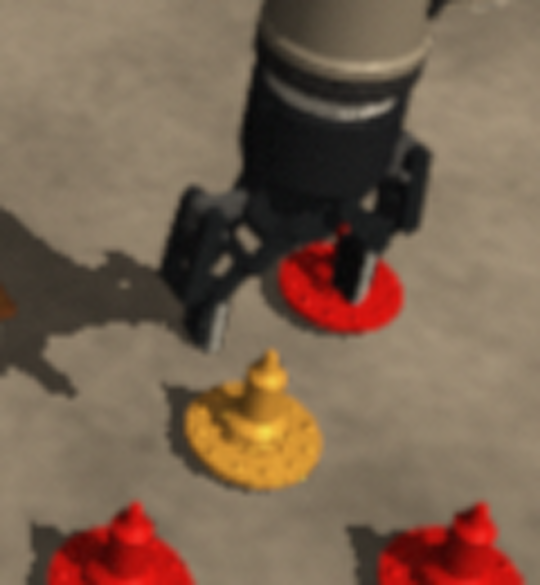

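```bash
python3 - <<'E'
from h import *
o,M=st();g=r.grab_frame('scene')
print(proj(g,[o['tcp_pos'],o['tcp_pos']-[0,0,.01]]))
a=atz(g,352.2-.4,231.6-.4,.095);print(a)
# lid spire tip px (270,355)
print(atz(g,290+270/4.5-.4,160+355/4.5-.4,.076), atz(g,290+267/4.5-.4,160+405/4.5-.4,.045))
E
```

```text
t 5.7 tcp [0.5238 0.3102 0.1059] tx ang -13.4 tilt [ 0.    -1.    -0.001] F [0.6 0.2 0.6] w 0.0856 j [-0.2   0.6  -0.59  1.8   0.43  0.87 -1.23]
[[349.99596926 229.92706534]
 [349.30250819 232.88932406]]
[0.51361849 0.30935155 0.095     ]
[0.52003395 0.31215651 0.076     ] [0.52331602 0.31972422 0.045     ]
```

Call:
send_rows(plan=[[-0.2,2.5,0.25,0,1],[0,2.2,0,0,1],[0,0.9,0,0,1],[0,0,0,0,0.3],[0,0,0,0,0.1],[0,0,0,0,0.1],[0,0,0,0,0.1],[0,0,0,0,0.1]], force=40)

```text
clock: 6.75
tcp_pos: [0.5226, 0.3145, 0.0501]
orientation: [-1.562, 0.181, -0.183]
contact_force: [-0.8, -0.4, 5.6]
grip_width: 0.0206
```

```bash
python3 - <<'E'
from h import *
st()
g=r.grab_frame('scene')
crop(g,(290,160,410,290),4.5,'s4.png')
E
```

```text
t 6.75 tcp [0.5226 0.3145 0.0501] tx ang -13.27 tilt [ 0.001 -1.     0.001] F [-0.8 -0.4  5.6] w 0.0206 j [-0.24  0.68 -0.55  1.82  0.49  0.78 -1.28]
```

View pics/s4.png

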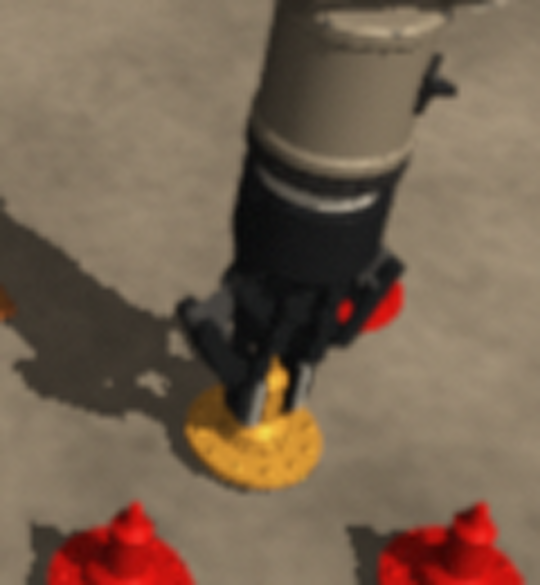

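Call:
send_rows(plan=[[0,-1,0,0,0.1],[0,-3,0,0,0.1],[0,-4,0,0,0.1],[0,-4,0,0,0.1],[0,0,0,0,0.1]])

```text
clock: 7.42
tcp_pos: [0.5232, 0.3156, 0.1726]
orientation: [-1.559, 0.178, -0.185]
contact_force: [-0.1, 0.6, -3.2]
grip_width: 0.0206
```

```bash
python3 - <<'E'
from h import *
st()
f=r.grab_frame('top');g=r.grab_frame('scene')
crop(f,(214,166,276,216),10,'t5.png');crop(g,(230,180,290,230),10,'s5.png');crop(g,(290,130,410,260),4.5,'s5b.png');crop(f,(50,130,290,330),3.3,'t5b.png')
E
```

```text
t 7.42 tcp [0.5232 0.3156 0.1726] tx ang -13.27 tilt [ 0.004 -1.     0.004] F [-0.1  0.6 -3.2] w 0.0206 j [-0.17  0.52 -0.63  1.75  0.37  0.98 -1.18]
```

View pics/t5.png

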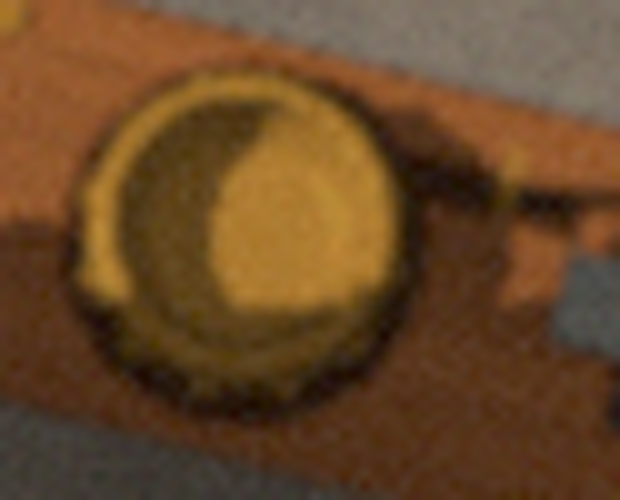

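View pics/s5.png

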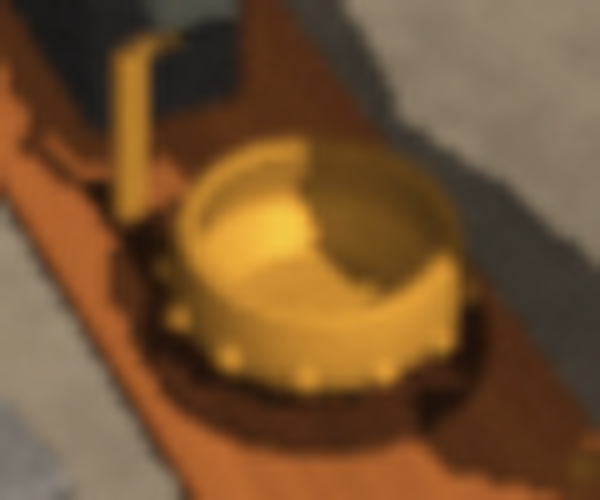

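View pics/s5b.png

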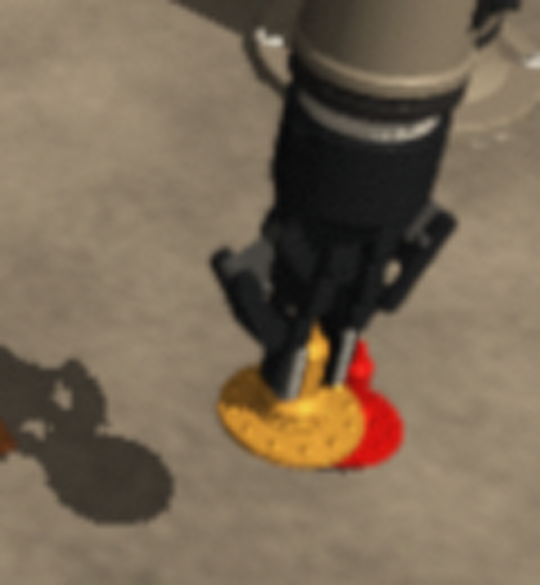

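View pics/t5b.png

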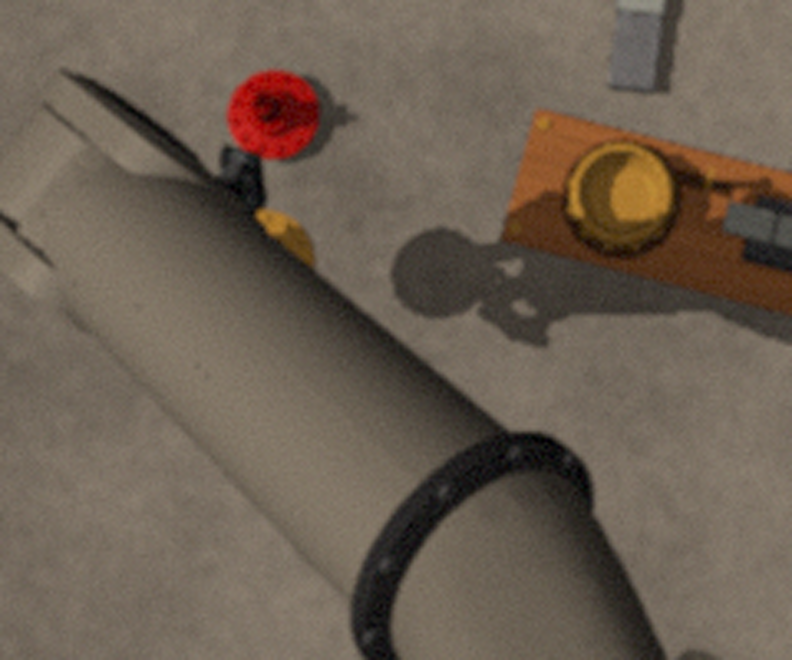

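```bash
python3 - <<'E'
from h import *
f=r.grab_frame('top');g=r.grab_frame('scene')
print(atz(f,237.9,187.65,.05),atz(g,261.55,202.55,.05))
# edge-based fit of jar circle: max gradient score in both images w.r.t. centre
def score(F,c):
    gr=cv2.cvtColor(F['image'],cv2.COLOR_RGB2GRAY).astype(np.float32);s=F['image'].astype(np.float32)
    tot=0
    a=np.linspace(0,2*np.pi,120,endpoint=False)
    def smp(rad,z):
        q=proj(F,np.c_[c[0]+rad*np.cos(a),c[1]+rad*np.sin(a),np.full(120,z)]).astype(np.float32)
        return np.stack([cv2.remap(np.ascontiguousarray(s[:,:,k]),q[:,:1],q[:,1:],cv2.INTER_LINEAR)[:,0] for k in range(3)],1)
    # flange rim bright ring r37 vs inside r31 and outside r44
    return np.abs(smp(.0375,.05)-smp(.0315,.05)).mean()+np.abs(smp(.0385,.05)-smp(.044,.05)).mean()
for n,F,c0 in(('top',f,atz(f,237.9,187.65,.05)),('scene',g,atz(g,261.55,202.55,.05))):
    G=[(score(F,c0[:2]+[i*.0005,j*.0005]),i*.5,j*.5) for i in range(-14,15) for j in range(-14,15)]
    print(n,[tuple(np.round(x,1)) for x in sorted(G)[::-1][:4]])
o,M=st();print(proj(g,[o['tcp_pos']-[0,0,.034]]))
# held lid flange ellipse in scene crop: left 218,right 367 top~?bottom 468
E
```

```text
[0.59108139 0.05054891 0.05      ] [0.59031595 0.05431677 0.05      ]
top [(np.float64(60.2), np.float64(-1.5), np.float64(0.5)), (np.float64(59.9), np.float64(-1.5), np.float64(0.0)), (np.float64(59.9), np.float64(-2.0), np.float64(0.5)), (np.float64(59.7), np.float64(-1.0), np.float64(0.5))]
scene [(np.float64(40.5), np.float64(0.5), np.float64(0.5)), (np.float64(40.5), np.float64(0.0), np.float64(0.5)), (np.float64(40.3), np.float64(0.5), np.float64(1.0)), (np.float64(40.3), np.float64(1.0), np.float64(0.5))]
t 7.62 tcp [0.521  0.3132 0.1676] tx ang -13.27 tilt [-0.002 -1.    -0.003] F [-0.2 -0.9 -3.2] w 0.0206 j [-0.18  0.53 -0.63  1.76  0.37  0.98 -1.18]
[[353.73114677 221.76206602]]
```

Call:
send_rows(plan=[[1,0,-2,0,0.1],[2.5,0,-4.5,0,0.1],[2.5,0,-4.7,0,0.1],[2.5,0,-4.5,0,0.1],[2.5,0,-4.5,0,0.1],[1.6,0,-3,0,0.1],[0,0,-0.5,0,0.1],[0,0,0,0,0.1],[0,0,0,0,0.1]])

```text
clock: 8.75
tcp_pos: [0.5896, 0.0564, 0.1689]
orientation: [-1.563, 0.181, -0.179]
contact_force: [-0.6, -0.1, -3.1]
grip_width: 0.0206
```

```bash
python3 - <<'E'
from h import *
for i in range(3):
    st();f=r.grab_frame('top');g=r.grab_frame('scene')
crop(f,(180,130,310,240),5,'t6.png');crop(g,(200,110,320,240),4.5,'s6.png')
E
```

```text
t 8.75 tcp [0.5896 0.0564 0.1689] tx ang -13.13 tilt [-0.001 -1.     0.001] F [-0.6 -0.1 -3.1] w 0.0206 j [ 0.25  0.49 -0.6   1.8   0.33  0.95 -0.71]
t 8.85 tcp [0.5899 0.0563 0.1692] tx ang -13.13 tilt [-0.    -1.     0.001] F [-0.5  1.5 -1.6] w 0.0209 j [ 0.25  0.49 -0.6   1.8   0.33  0.95 -0.71]
t 8.95 tcp [0.5901 0.0557 0.1693] tx ang -13.17 tilt [-0. -1.  0.] F [ 0.4  0.6 -3.5] w 0.0204 j [ 0.26  0.49 -0.6   1.8   0.33  0.95 -0.71]
```

View pics/t6.png

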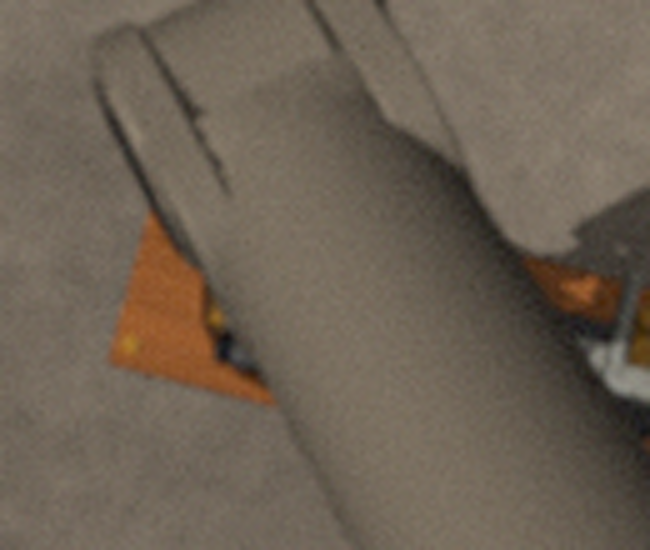

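View pics/s6.png

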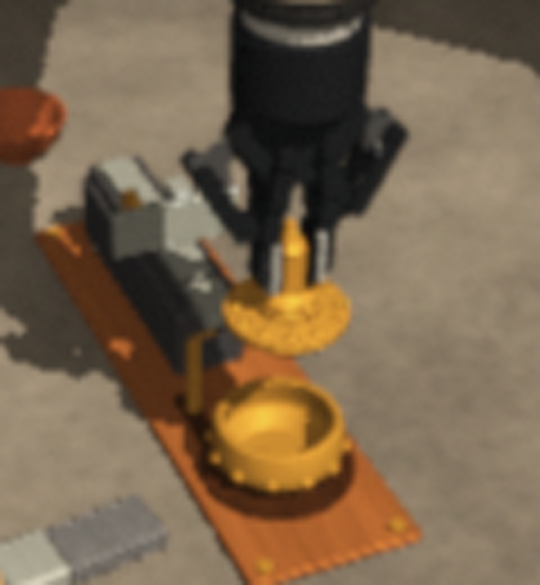

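```bash
python3 - <<'E'
from h import *
g=r.grab_frame('scene')
def ov(c,rad,z):
    a=np.linspace(0,2*np.pi,80);q=proj(g,np.c_[c[0]+rad*np.cos(a),c[1]+rad*np.sin(a),np.full(80,z)]);return q
im=cv2.resize(g['image'][130:230,230:300,::-1],None,fx=6,fy=6,interpolation=cv2.INTER_CUBIC)
for c,rad,z,col in(((.5908,.0548),.04,.05,(255,0,0)),((.5908,.0548),.038,.17-.05+.016,(0,255,0))):
    cv2.polylines(im,[((ov(c,rad,z)-[230,130]+.42)*6).round().astype(int)],True,col,1)
cv2.imwrite('pics/s7.png',im);st()
E
```

```text
t 9.1 tcp [0.5902 0.055  0.1694] tx ang -13.23 tilt [ 0. -1.  0.] F [ 0.6  0.  -3.3] w 0.0209 j [ 0.26  0.49 -0.6   1.8   0.33  0.95 -0.71]
```

View pics/s7.png

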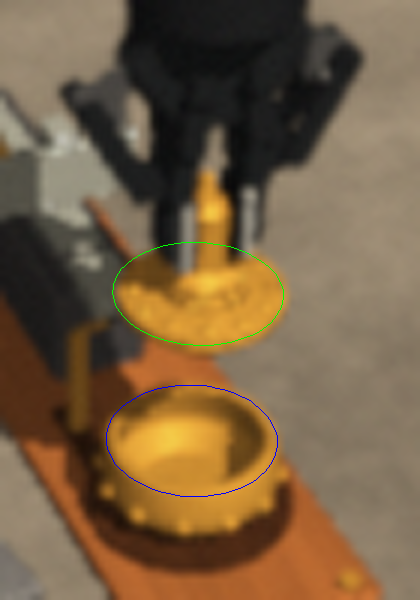

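Call:
send_rows(plan=[[0,2,0,0,0.1],[0,3,0,0,0.1],[0,1.2,0,0,0.1],[0,0.4,0,0,0.1],[0,0.4,0,0,0.1],[0,0,0,0,0.1]])

```text
clock: 9.85
tcp_pos: [0.5906, 0.0547, 0.0997]
orientation: [-1.563, 0.181, -0.182]
contact_force: [0.4, 0.4, -3.0]
grip_width: 0.0204
```

```bash
python3 - <<'E'
from h import *
g=r.grab_frame('scene');st()
crop(g,(230,130,310,230),6,'s8.png')
E
```

```text
t 9.9 tcp [0.5907 0.0547 0.0999] tx ang -13.27 tilt [ 0.001 -1.     0.   ] F [-0.1  0.5 -2. ] w 0.0208 j [ 0.22  0.58 -0.56  1.84  0.4   0.83 -0.77]
```

View pics/s8.png

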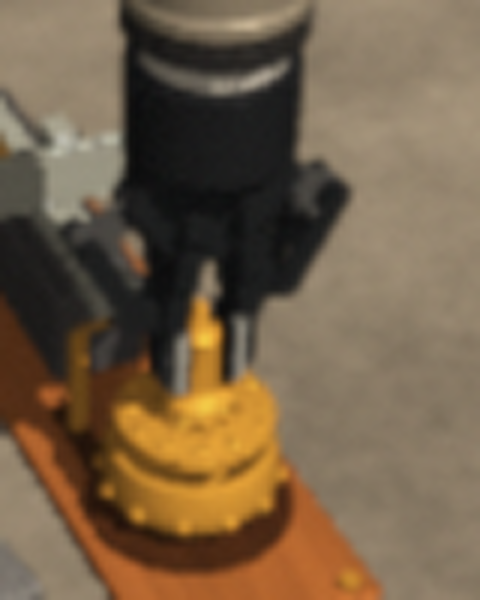

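Now at the rim and well centred. I'll ease it down.

Call:
send_rows(plan=[[0,0.3,0,0,0.1],[0,0.3,0,0,0.1],[0,0.2,0,0,0.1],[0,0.1,0,0,0.1],[0,0,0,0,0.1]])

```text
clock: 10.52
tcp_pos: [0.5902, 0.0547, 0.0902]
orientation: [-1.563, 0.182, -0.182]
contact_force: [-0.1, 0.8, -2.3]
grip_width: 0.0205
```

```bash
python3 - <<'E'
from h import *
g=r.grab_frame('scene');st()
crop(g,(230,130,310,230),6,'s9.png')
E
```

```text
t 10.57 tcp [0.5903 0.0547 0.0903] tx ang -13.26 tilt [-0. -1.  0.] F [ 0.5  0.8 -3.1] w 0.0208 j [ 0.22  0.59 -0.55  1.85  0.41  0.81 -0.78]
```

View pics/s9.png

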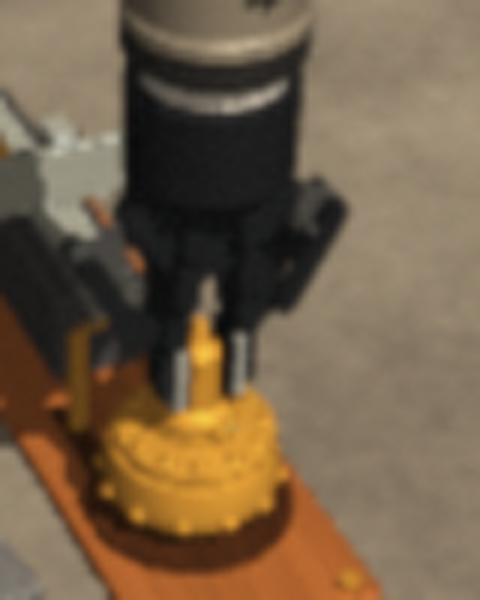

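Call:
send_rows(plan=[[0,0.1,0,0,0.1],[0,0.1,0,0,0.1],[0,0,0,0,0.1]])

```text
clock: 10.95
tcp_pos: [0.5905, 0.0548, 0.0897]
orientation: [-1.564, 0.181, -0.183]
contact_force: [-3.8, -1.5, 8.6]
grip_width: 0.0205
```

Call:
send_rows(plan=[[0,0,0,0,0.4],[0,0,0,0,0.8],[0,0,0,0,1],[0,0,0,0,1],[0,0,0,0,1],[0,-2,0,0,1],[0,-4,0,0,1],[0,-4,0,0,1],[0,-2,0,0,1]])

```text
clock: 12.08
tcp_pos: [0.5914, 0.0551, 0.2118]
orientation: [-1.562, 0.178, -0.185]
contact_force: [0.8, -0.7, -1.2]
grip_width: 0.0856
```

```bash
python3 - <<'E'
from h import *
g=r.grab_frame('scene');st()
crop(g,(230,130,310,230),6,'s10.png')
E
```

```text
t 12.12 tcp [0.5921 0.0553 0.2133] tx ang -13.27 tilt [ 0.006 -1.     0.002] F [0.6 0.8 1.9] w 0.0853 j [ 0.27  0.44 -0.62  1.76  0.3   1.03 -0.68]
```

View pics/s10.png

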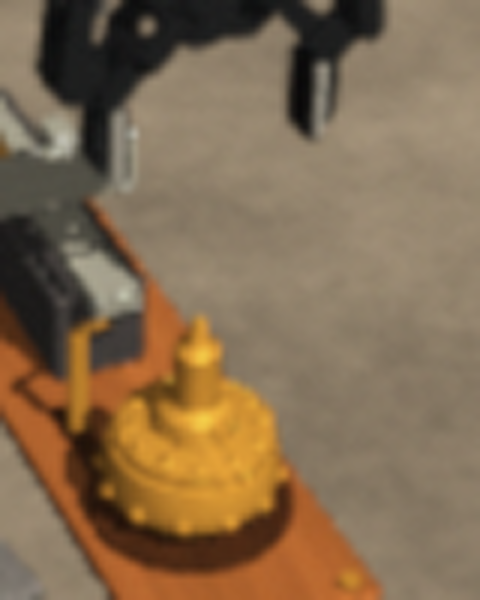

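Call:
send_rows(plan=[[0,0,-3,0,1],[0,0,-5,0,1],[0,0,-5,0,1],[0,0,-4,0,1],[0,0,-2,0,1],[0,3,0,0,1],[0,3,0,0,1],[0,1.5,0,0,1],[0,0,0,0,1]])

```text
clock: 13.25
tcp_pos: [0.5458, -0.13, 0.1322]
orientation: [-1.563, 0.184, -0.179]
contact_force: [-0.7, -0.6, 0.3]
grip_width: 0.0854
```

```bash
python3 - <<'E'
from h import *
f=r.grab_frame('top');g=r.grab_frame('scene');to((.547,-.1309,.088))
crop(g,(190,90,300,220),4.5,'s11.png');crop(f,(200,130,360,250),5,'t11.png')
E
```

```text
t 13.35 tcp [ 0.5472 -0.1301  0.134 ] tx ang -13.25 tilt [ 0.001 -1.     0.   ] F [-0.4  0.1  0. ] w 0.0854 j [ 0.55  0.48 -0.55  1.9   0.33  0.85 -0.4 ]
shift cm to goal [-0.01  4.6  -0.09]
```

View pics/s11.png

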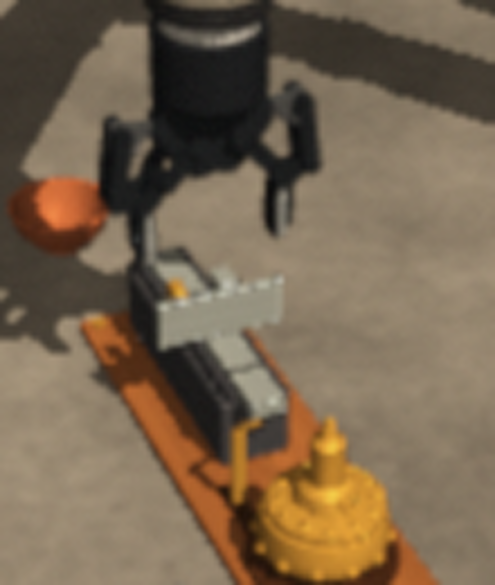

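View pics/t11.png

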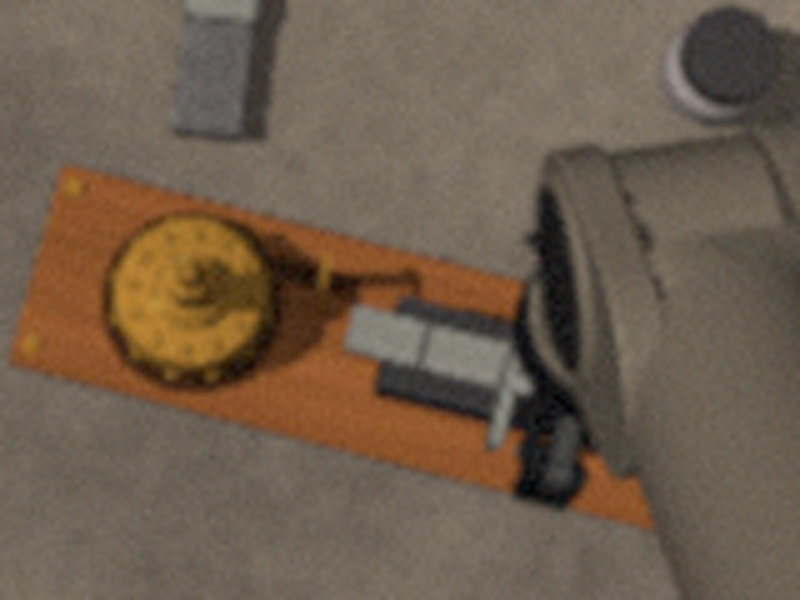

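Call:
send_rows(plan=[[0,2,-0.1,0,1],[0,1.6,0,0,1],[0,1,0,0,1],[0,0,0,0,0.82],[0,0,0,0,0.82],[0,0,0,0,0.82],[0,0,0,0,0.82]], force=25)

```text
clock: 14.22
tcp_pos: [0.5467, -0.1313, 0.0877]
orientation: [-1.563, 0.181, -0.183]
contact_force: [-1.0, 0.5, -0.7]
grip_width: 0.0708
```

```bash
python3 - <<'E'
from h import *
f=r.grab_frame('top');g=r.grab_frame('scene');st()
crop(g,(200,100,300,220),5,'s12.png');crop(f,(200,150,360,250),5,'t12.png')
E
```

```text
t 14.32 tcp [ 0.5466 -0.1313  0.0876] tx ang -13.27 tilt [ 0.001 -1.    -0.   ] F [ 0.2 -0.1  0.6] w 0.0705 j [ 0.53  0.55 -0.52  1.93  0.38  0.76 -0.44]
```

View pics/s12.png

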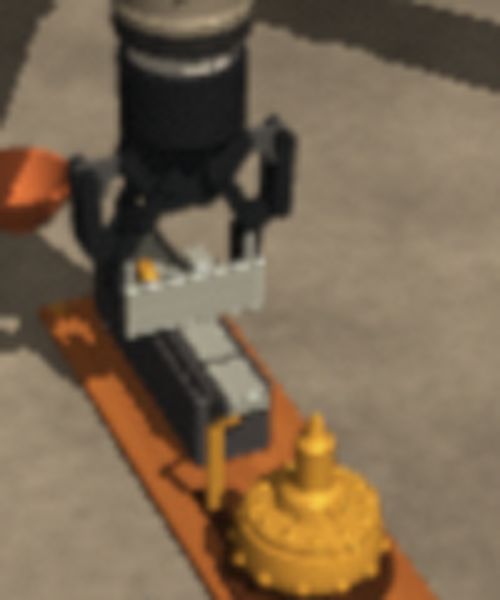

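View pics/t12.png

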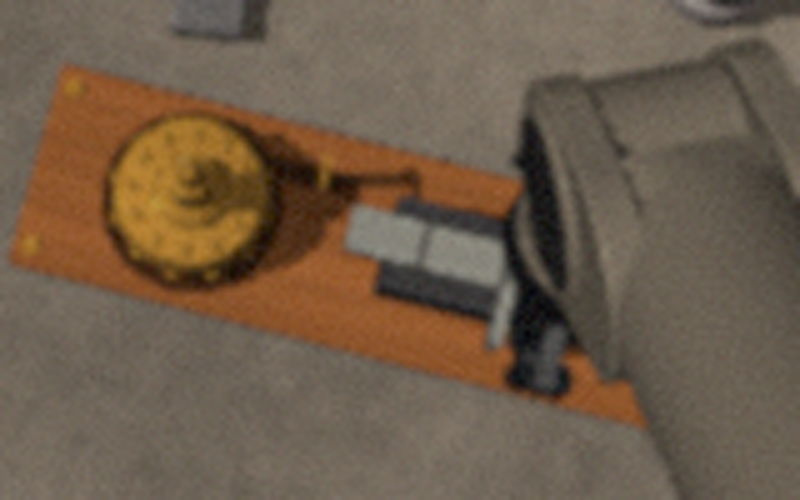

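Call:
send_rows(plan=[[0,0,0.5,0,0.82],[0,0,0.5,0,0.82],[0,0,0.8,0,0.82],[0,0,1,0,0.82],[0,0,1,0,0.82],[0,0,1,0,0.82],[0,0,0.7,0,0.82],[0,0,0,0,0.82]])

```text
clock: 15.32
tcp_pos: [0.5593, -0.0765, 0.0874]
orientation: [-1.563, 0.18, -0.181]
contact_force: [0.8, -2.1, 1.6]
grip_width: 0.0701
```

```bash
python3 - <<'E'
from h import *
f=r.grab_frame('top');g=r.grab_frame('scene');st()
crop(g,(210,130,300,230),6,'s13.png');crop(f,(210,160,310,230),8,'t13.png')
E
```

```text
t 15.43 tcp [ 0.559  -0.0775  0.0873] tx ang -13.25 tilt [-0. -1.  0.] F [ 1.  -3.1  0.7] w 0.0697 j [ 0.43  0.55 -0.52  1.92  0.38  0.77 -0.54]
```

View pics/s13.png

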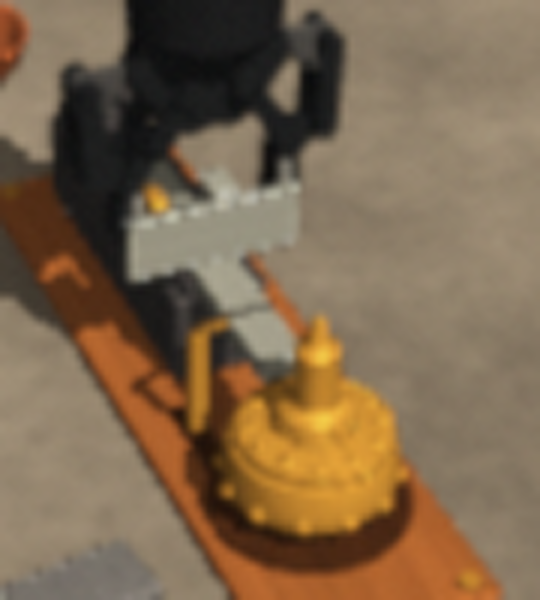

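View pics/t13.png

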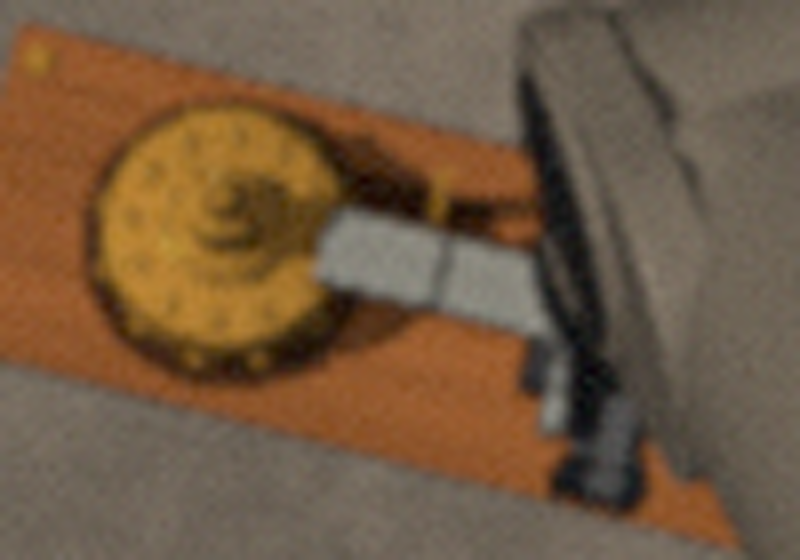

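```bash
python3 - <<'E'
from h import *
f=r.grab_frame('top');g=r.grab_frame('scene');st()
o0=np.array([.5484,-.1251]);a=np.radians(76.62);ex=np.array([np.cos(a),np.sin(a)]);ey=np.array([-np.sin(a),np.cos(a)])
def loc(q):d=q[:2]-o0;return np.round([d@ex*1e3,d@ey*1e3],1)
T=lambda x,y:loc(atz(f,x/8+210-.45,y/8+160-.45,.072))
S=lambda x,y:loc(atz(g,x/6+210-.42,y/6+130-.42,.072))
print('top line',T(449,238),T(433,303),'mark',T(438,215),T(438,195),'tip',T(341,208),T(316,283))
print('sc line',S(233,316),S(268,308),'mark',S(198,328),S(215,325),S(230,320))
crop(f,(250,170,280,205),16,'t14.png');crop(g,(235,172,265,205),16,'s14.png')
E
```

```text
t 15.53 tcp [ 0.5589 -0.0779  0.0873] tx ang -13.28 tilt [-0. -1. -0.] F [-0.4 -2.5  1.1] w 0.0703 j [ 0.43  0.55 -0.52  1.92  0.38  0.77 -0.54]
top line [108.6 -11.5] [108.5  10.5] mark [113.9 -18. ] [115.5 -24.4] tip [145.1 -12.3] [146.9  13.6]
sc line [110.5  -7.5] [111.3  10.7] mark [112.6 -26.7] [113.6 -18.3] [112.8 -10.1]
```

View pics/t14.png

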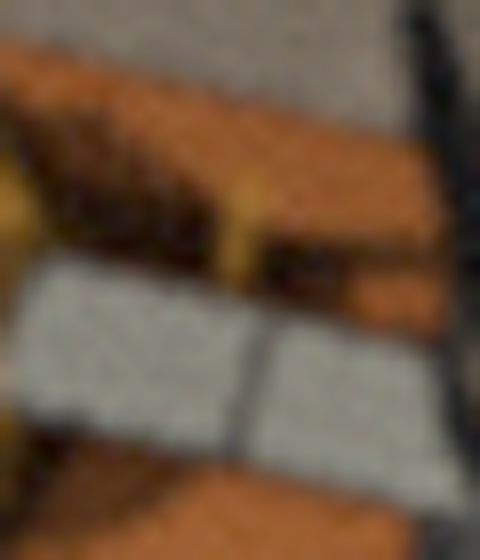

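View pics/s14.png

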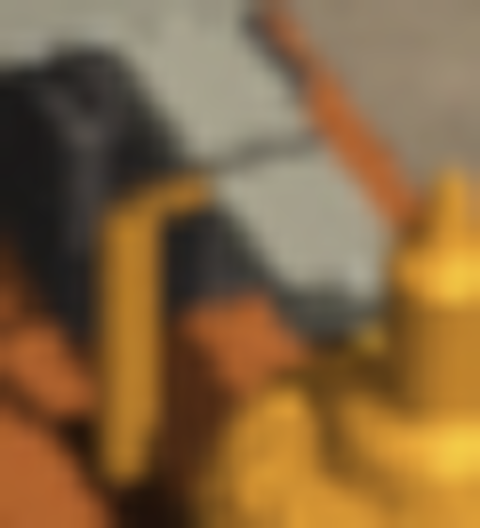

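Call:
send_rows(plan=[[0,0,0.3,0,0.82],[0,0,0.2,0,0.82],[0,0,0,0,0.82]])

```text
clock: 15.9
tcp_pos: [0.5602, -0.0726, 0.0873]
orientation: [-1.563, 0.182, -0.182]
contact_force: [1.0, -2.1, 0.8]
grip_width: 0.0701
```

```bash
python3 - <<'E'
from h import *
f=r.grab_frame('top');g=r.grab_frame('scene');st()
F=np.mean([r.grab_frame('top')['image'] for _ in range(6)],0)
G=np.mean([r.grab_frame('scene')['image'] for _ in range(3)],0)
f['image']=F.astype(np.uint8);g['image']=G.astype(np.uint8)
np.save('tf.npy',F)
crop(f,(250,170,280,205),16,'t15.png');crop(g,(235,172,265,205),16,'s15.png')
E
```

```text
t 16.0 tcp [ 0.5602 -0.0726  0.0873] tx ang -13.25 tilt [-0. -1.  0.] F [-0.8 -1.8  0.8] w 0.0702 j [ 0.42  0.55 -0.52  1.92  0.38  0.77 -0.55]
```

View pics/t15.png

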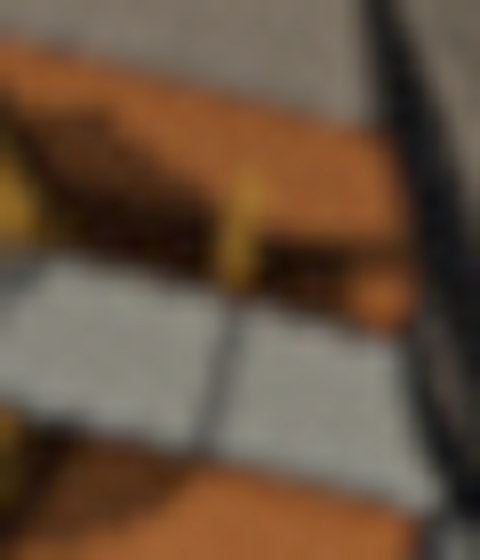

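View pics/s15.png

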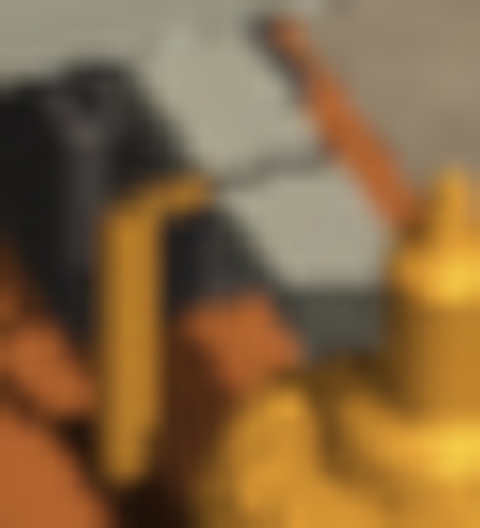

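Call:
send_rows(plan=[[0,0,0.2,0,0.82],[0,0,0,0,0.82],[0,0,0,0,0.82]])

```text
clock: 16.82
tcp_pos: [0.5606, -0.0708, 0.0873]
orientation: [-1.563, 0.182, -0.182]
contact_force: [-0.3, -1.7, 0.6]
grip_width: 0.0699
```

```bash
python3 - <<'E'
from h import *
f=r.grab_frame('top');g=r.grab_frame('scene');st()
f['image']=np.mean([r.grab_frame('top')['image'] for _ in range(6)],0).astype(np.uint8)
crop(f,(250,170,280,205),16,'t16.png');crop(g,(210,110,300,220),5,'s16.png')
o0=np.array([.5484,-.1251]);a=np.radians(76.62);ex=np.array([np.cos(a),np.sin(a)]);ey=np.array([-np.sin(a),np.cos(a)])
im=cv2.imread('pics/t16.png')
# overlay rail-y line through mark location (jar top-frame 66 back) at z .072
for xx in(.1149,):
    P=[np.r_[o0+ex*xx+ey*yy,.072] for yy in(-.035,.02)]
    q=((proj(f,np.array(P))-[250,170]+.47)*16).round().astype(int);cv2.line(im,tuple(q[0]),tuple(q[1]),(0,255,0),1)
cv2.imwrite('pics/t16.png',im)
E
```

```text
t 16.93 tcp [ 0.5606 -0.0708  0.0873] tx ang -13.26 tilt [-0. -1.  0.] F [-1.4 -3.   0.7] w 0.0699 j [ 0.42  0.55 -0.52  1.92  0.38  0.77 -0.55]
```

View pics/t16.png

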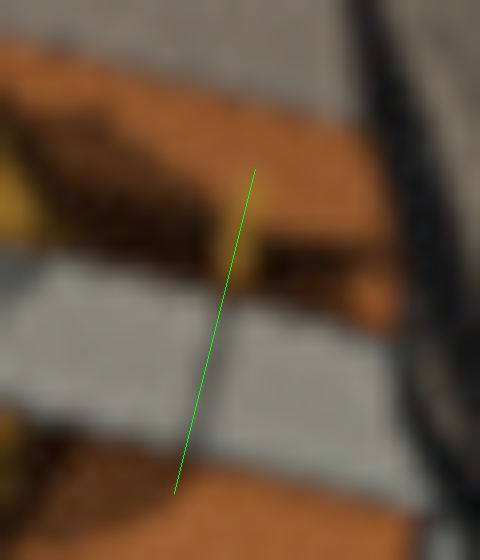

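View pics/s16.png

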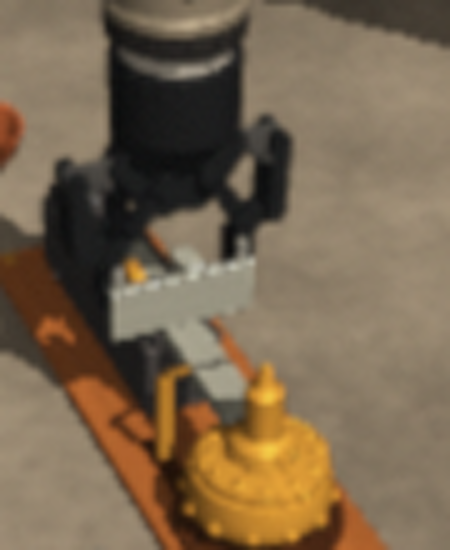

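The line is within about 1 mm of the pointer tip, the leg is held and the lever is open. Now I'll pinch.

Call:
send_rows(plan=[[0,0,0.05,0,0.82],[0,0,0,0,0.7],[0,0,0,0,0.6],[0,0,0,0,0.5],[0,0,0,0,0.4],[0,0,0,0,0.3],[0,0,0,0,0.3],[0,0,0,0,0.3]], force=25)

```text
clock: 18.23
tcp_pos: [0.5618, -0.0703, 0.0886]
orientation: [-1.563, 0.18, -0.184]
contact_force: [-2.4, -3.3, 9.7]
grip_width: 0.0314
```

```bash
python3 - <<'E'
from h import *
f=r.grab_frame('top');g=r.grab_frame('scene');st()
f['image']=np.mean([r.grab_frame('top')['image'] for _ in range(5)],0).astype(np.uint8)
crop(f,(250,170,280,205),16,'t17.png');crop(g,(210,130,280,220),6.5,'s17.png')
E
```

```text
t 18.32 tcp [ 0.5618 -0.0703  0.0886] tx ang -13.28 tilt [ 0.002 -1.     0.   ] F [-2.  -2.3  9.7] w 0.0314 j [ 0.42  0.55 -0.52  1.92  0.38  0.77 -0.55]
```

View pics/t17.png

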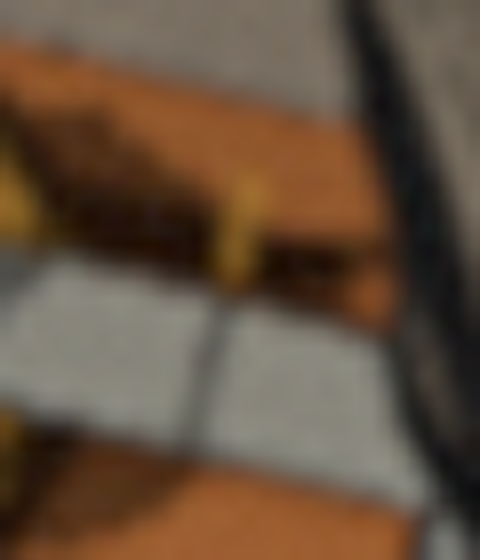

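View pics/s17.png

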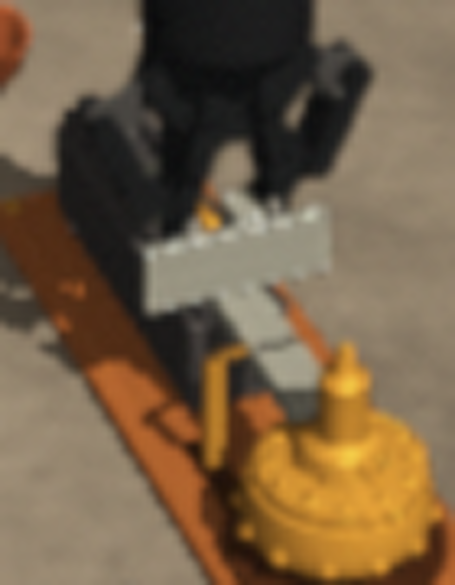

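The grip width reads 31 mm against 32 mm for closed, the line runs straight to the pointer tip, and the lid is seated. I'll settle briefly and hand in.

Call:
send_rows(plan=[[0,0,0,0,0.3],[0,0,0,0,0.3],[0,0,0,0,0.3]])

```text
clock: 18.95
tcp_pos: [0.5618, -0.0703, 0.0886]
orientation: [-1.563, 0.18, -0.184]
contact_force: [-1.3, -3.2, 10.9]
grip_width: 0.0319
```

```bash
python3 - <<'E'
from h import *
st();print(r.hand_in());st()
E
```

```text
t 18.95 tcp [ 0.5618 -0.0703  0.0886] tx ang -13.28 tilt [ 0.002 -1.     0.   ] F [-1.3 -3.2 10.9] w 0.0319 j [ 0.42  0.55 -0.52  1.92  0.38  0.77 -0.55]
the job is handed in; nothing more can be done
None
the job is handed in; nothing more can be done
```

I put the brass lid on the jar and released it, pushed the leg out to the pointer, then pinched the lever closed. I handed in at 18.95 s still holding the leg; hand-in gives no verdict.

**Last checks:**
- **Lid:** it looked fully seated, upright and centred in both cameras.
- **Leg:** in the top camera the line is within about 1 mm of the pointer tip, and a position worked out from the jar agreed to about 1–2 mm.
- **Lever:** the grip width was 31.9 mm, against 32 mm for fully closed.
- **Hold:** the leg's spring still pressed back on the fingers with about 3 N.
- **Bystanders:** I did not work near the bowl, tin or brush, but I did not measure their positions again at the end.

**Disagreements:**
- The two cameras differed by about 4–5 mm along the leg. I settled that with the gripped lid's position.
- With the leg still short of the mark, reading the pointer directly in the scene camera gave 2–3 mm still to go, while the other estimates gave 6–8 mm. I put the gap down to the height of the pointer arm and followed the top camera.
- About 10 N upward on the tool stayed after the pinch. I did not explain it, but it is well below the limits.

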